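# Dock the respirator battery on the charger

### The job

Put the loose full-size battery pack on charge in the empty bay of the charging dock: hook the tongue at its toe under the bay's lip with the heel still raised, then rock the heel down until the latch clicks over it and the pack lies flat and fully home. Leave the other things on the bench where they are.

Things in the scene. Friction and masses are not known exactly. Their poses are not given: they have to be found in the camera images.
- pack: The battery pack to dock: black plastic block lying flat on the bench, its toe pointing roughly away from the robot; 0.27 to 0.43 kg. Origin: centre of its underside; x points to the toe, z up out of its top. Main block in mm: x -50..44, y -27..27, z 0..46. Grip it across its 54 mm width; centre of mass near x 0, z 23. A grey plate covers the toe half of the top, black thumb ribs the heel half.
- pack_toe (a point): Middle of the tip of the pack's tongue: x 58, y 0, z 8.5 mm in the pack's frame; axes as the pack's. Toe end, in the pack's frame: a low step x 44..50 (z 0..12, full width) in front of the main block, then the tongue x 50..58, y -21..21, z 5..12.
- pack_heel (a point): Middle of the thumb ribs on the pack's top (x -40, y 0, z 46 mm in the pack's frame): press here to rock the heel down; as it comes down the last 10 mm this point also goes 6 mm back towards the latch, so press along that arc. The heel end below carries a catch ledge, x -57..-50, y -16..16, z 14..22 in the pack's frame.
- bay: The empty bay of the dock, grey plastic, fixed, left or right of the full one. Plate 144 x 92 x 10 mm, on the dock's 14 mm base. Origin: centre of the plate's underside; x points from the latch (robot's side) to the lip (far side). Low side walls hold the pack near toe and heel; between them (seat frame x -26..24 mm) the sides are open down to the floor, for fingers.
- bay_seat (a point): Centre of the bay's floor, 24 mm above the bench, axes as the bay's. The docked pack has its origin here, its axes along these. Seat frame, mm: side walls at y +-28.5 (1.5 clearance a side), x 24..59 and -51..-26, 12 high, flaring at 45 degrees to y +-33.5, z 17; heel sill x -57..-51.5, 7 high, bevelled to 12. Dock housing behind the lip: x 78..115, up to z 20.
- bay_lip (a point): Lower edge of the lip (seat frame x 47, y 0, z 16 mm). The lip spans x 47..69, y -33..33, z 16..21; under it is a 16 mm gap, closed by the toe wall at x 59.5. Lip and latch leave no way straight down: with the toe's lower edge on the floor and the heel up about 20 degrees the tongue slides in under the lip. Released so, the pack rests on the latch's ramp at about 7 degrees.
- bay_nose (a point): Tip of the closed latch's nose (seat frame x -53, y 0, z 25 mm). The nose is 24 mm wide, with a ramp on top from x -59, z 36 to x -53, z 26 and a square underside at z 24, which closes over the pack's ledge (top at z 22) when the heel is down. The latch, 26 mm wide, reaches x -78 and z 38.5 at its thumb tab, which a heel raised too little would catch.
- latch (a joint): Sprung latch at the bay's heel end, rad: 0 upright and closed, grows as its head is pushed outward, away from the pack; it springs back by itself. The pack's ledge pushes it out by 0.05 to 0.15 rad and it snaps back above the ledge. Slippery plastic; pressing about 4 to 10 N, more if the finger sticks and does not follow the arc, on the thumb ribs does it.
- dock: The charging dock, black base plate 203 x 210 x 14 mm fixed to the bench with two bays side by side, centres 96 mm apart; origin on the bench midway between the bays' centres, x as the bays' (from -88 to +115 mm). The housing along its far edge stands 44 mm above the bench.
- full_bay: The other bay of the dock, with a like pack already latched in it (fixed, top 70 mm above the bench). Origin and axes as the empty bay's.
- slim_pack: A smaller battery pack, plain block 70 x 40 x 26 mm, lying a little beyond the pack's toe. Not wanted. Origin: centre of underside.
- wrench: Steel spanner 180 mm long, 8 mm high, lying crosswise behind the pack's heel. Origin at its middle, x along it.
- offcut: Offcut of square steel tube, 25 x 120 x 25 mm, lying along the dock's near edge. Origin: centre of underside, y along it.
- blower: Grey belt blower unit of the welding respirator, 110 x 190 x 65 mm with a round port 87 mm high, left of the dock. Origin: centre of underside.
- hammer: Hammer 260 mm long with a wooden handle, 26 mm high, at the right. Origin on the bench under its middle, x towards the head.
- discs: Two grinding discs in a pile, 125 mm in diameter, 15 mm high, left of the dock. Origin: centre of underside.
- clamp: Small steel C-clamp lying on its side, 172 x 108 x 23 mm, at the far side. Origin on the bench under its middle.
Not all that is in view belongs to the job. Leave any blue, pink or white look-alike of the pack alone.

How it is judged:
By the outcome, as a careful person would: the job done as asked, in the order asked, and still so for the second after the job is handed in, with the robot touching nothing.
It also fails if it takes over 54 s, if anything falls off the work surface, if the arm or the gripper's body presses on something with over 40 N, if the wrist force passes 120 N, or if a joint passes its speed limit or range.

### The arm

A 7-joint arm with a two-finger parallel gripper is mounted at the origin on the work surface. World frame = base frame: x ahead of the robot, y to its left, z up, the work surface at z = 0. Lengths are in m, angles in rad, forces in N, time in s.
With the tool pointing down it reaches from about 0.4 to 0.875 m from the base axis. Payload 6.5 kg.
Tool frame: the origin (TCP) lies between the finger pads; the fingertips stand 8 mm ahead of it and the grasp point (between the pads) lies 11 mm behind it; z points along the fingers, y is the direction in which the jaws open and shut (so a half turn about z gives the same grasp; the last joint's range is limited). The gripper opens to 88 mm and grips with 3 to 60 N. Pads are 18 mm wide; open, the fingers measure 123 mm over their backs; the gripper's body (75 mm by 187 mm) begins 45 mm behind the grasp point.
Start: joints at [-1.218, 0.536, -0.004, 1.538, 0.003, 1.067, -0.071], TCP at [0.264, 0.594, 0.247] pointing down, gripper open.
Joint ranges: [-2.7, 2.7], [-0.37, 2.16], [-1.27, 1.26], [0.24, 2.4], [-1.31, 4.45], [0.19, 1.91], [-2.76, 2.76]. Speed limits (rad/s): [2.39, 2.39, 3.14, 3.14, 3.14, 3.14, 3.14].

### API

Orientations are given as a unit quaternion [x, y, z, w].
In Python, from bench import reach, move_straight, movej, gripper_to, hold, solve_ik, get_image, get_calibration, IKError, close_job, regions_of, tip_of, get_clock, get_q, get_dq, get_effort, get_eef_pos, get_orientation, get_contact_force, get_wrist_torque, get_width gives the robot as it stands. The module is installed in compiled form; this text tells all that it offers. Calls block until the motion is done:
- reach(position, orientation): joint-space move of the TCP to a pose.
- move_straight(position, rot=None, speed=0.15, guard=None): straight line of the TCP; rot=None keeps the orientation; speed is the mean speed in m/s. With guard (N) it stops when the force on the tool has changed by that much, and returns True; else False.
- movej(angles): joint-space move.
- gripper_to(opening, strength=None): finger opening in m; strength is the grip in N (None keeps the last); returns when the fingers have stopped.
- hold(seconds).
- solve_ik(position, orientation): joint angles nearest the present ones, or None.
- get_image(name): name is "scene" or "top"; returns (picture, depth): 384x512x3 uint8, blue, green, red; 384x512 float32, m along the optical axis (not along the pixel's ray), 0 where there is no reading.
- get_calibration(name): a dict with "K" (3x3 intrinsics, pixels), "dist_coeffs" ([k1, k2, p1, p2, k3] as OpenCV has them; the pictures are not rectified), "R" (3x3) and "t" (3): a world point X has camera coordinates R X + t. Camera axes: x right, y down, z forward; pixel columns grow to the right and rows downward; lengths in m; the calibration is good to about 2 mm. A picture is of the moment at which its call begins. get_calibration takes no time and is no camera call.
A pose or a line that the arm cannot do raises IKError and nothing moves.
- close_job(): hands the job in, once; it reports no verdict.
Trained networks look in the newest picture that a camera, given by its name, has taken for a name from the list of things; names that differ only in an ending like _2 or _b are one class to them, and where a whole thing is asked for, a point or a joint stands for the part that bears it (a point fixed in the world has none). Each returns a list of dicts, best first, with "score" (0 to 1); they miss things now and then, are a little off and sometimes report something else, mostly with a low value. They report only what shows in the picture. A call takes as long as a camera call. They do not tell look-alikes from the thing itself.
- regions_of(camera, query): "region" (384x512 bool, what is visible of it).
- tip_of(camera, query): "xyz" ([x, y, z] in m, in world coordinates, good to about 4 mm: a listed point, or the origin of a listed thing).
Readings, each from a call of its own:
- get_clock(): time.
- get_q(): joint angles.
- get_dq(): joint speeds.
- get_effort(): joint torques, N m.
- get_eef_pos(): TCP position.
- get_orientation(): TCP orientation.
- get_contact_force(): force on the tool from outside, world axes, zero at the start.
- get_wrist_torque(): the same for the moment, N m.
- get_width(): finger opening in m.
Only numpy, scipy, OpenCV 4.12 (cv2) and the standard library are available. Lean on these libraries where they do the work, as an engineer would, in place of code of your own. Each camera call takes 0.05 s, during which the arm holds its last target.

## Working session

There is one attempt and no reset: what is moved stays moved. The work goes in short steps, each a Python script; the robot and the scene stay as the last script left them, time stands still between calls to the robot, and variables do not carry over. Pictures are saved under pics/ and viewed, and the job is handed in when it is done.

```bash
mkdir -p pics; ls; cat > h.py <<'E'
import numpy as np, cv2
from bench import *
def save(im,n): cv2.imwrite('pics/'+n,im)
def cloud(cam,d):
    c=get_calibration(cam);K=np.array(c['K']);R=np.array(c['R']);t=np.array(c['t'])
    v,u=np.mgrid[0:384,0:512]
    p=cv2.undistortPoints(np.stack([u.ravel(),v.ravel()],1).astype(np.float64)[:,None],K,np.array(c['dist_coeffs'],float))[:,0]
    z=d.ravel().astype(float)
    X=np.c_[p*z[:,None],z]
    W=(X-t)@R
    W[z==0]=np.nan
    return W.reshape(384,512,3)
def proj(cam,P):
    c=get_calibration(cam);R=np.array(c['R'])
    return cv2.projectPoints(np.array(P,float).reshape(-1,1,3),cv2.Rodrigues(R)[0],np.array(c['t'],float),np.array(c['K']),np.array(c['dist_coeffs'],float))[0][:,0]
E
python3 - <<'E'
from h import *
print(get_clock(),get_q())
for c in ['scene','top']:
    im,d=get_image(c); save(im,c+'0.png'); np.savez('d_'+c+'0.npz',im=im,d=d)
    cal=get_calibration(c);R=np.array(cal['R']);print(c,'cam pos',-R.T@np.array(cal['t']),'fwd',R[2])
    for q in ['pack','bay_seat','pack_toe','pack_heel','bay_lip','bay_nose','slim_pack']:
        print(q,[(np.round(r['xyz'],3),round(r['score'],2)) for r in tip_of(c,q)])
E
```

```text
pics
0.0 [-1.21821074  0.53716626 -0.00445304  1.53882624  0.00259733  1.06731138
 -0.07120144]
scene cam pos [1.30898784 0.34283782 1.01177203] fwd [-0.59741795 -0.26810285 -0.75578612]
pack [(array([ 0.548, -0.122,  0.002]), 0.91), (array([ 0.457, -0.24 , -0.002]), 0.88), (array([ 0.346, -0.002, -0.002]), 0.82), (array([ 0.714, -0.316, -0.   ]), 0.69), (array([ 0.316, -0.397,  0.001]), 0.61), (array([ 0.582, -0.284,  0.004]), 0.29)]
bay_seat [(array([0.561, 0.054, 0.026]), 0.97)]
pack_toe [(array([0.392, 0.038, 0.011]), 0.98), (array([ 0.515, -0.253,  0.013]), 0.75), (array([ 0.773, -0.316,  0.003]), 0.61), (array([ 0.606, -0.13 ,  0.008]), 0.56), (array([ 0.26 , -0.371,  0.007]), 0.55)]
pack_heel [(array([ 0.321, -0.035,  0.044]), 0.95), (array([ 0.355, -0.416,  0.043]), 0.69), (array([ 0.674, -0.312,  0.046]), 0.66), (array([ 0.503, -0.115,  0.048]), 0.61), (array([0.512, 0.062, 0.052]), 0.32)]
bay_lip [(array([0.611, 0.053, 0.042]), 0.83)]
bay_nose [(array([0.509, 0.058, 0.05 ]), 0.7)]
slim_pack [(array([ 0.583, -0.289,  0.005]), 0.72)]
top cam pos [ 0.29635381 -0.01526354  1.52
[... 221 characters left out ...]
array([ 0.547, -0.116, -0.001]), 0.62)]
bay_seat [(array([0.56 , 0.056, 0.024]), 0.72)]
pack_toe [(array([0.392, 0.04 , 0.007]), 0.78), (array([ 0.77 , -0.311,  0.008]), 0.73), (array([ 0.264, -0.374,  0.008]), 0.7), (array([ 0.604, -0.129,  0.006]), 0.68), (array([ 0.513, -0.258,  0.012]), 0.63)]
pack_heel [(array([ 0.355, -0.424,  0.044]), 0.92), (array([ 0.414, -0.236,  0.045]), 0.88), (array([ 0.323, -0.032,  0.042]), 0.81), (array([ 0.51 , -0.114,  0.049]), 0.67), (array([ 0.673, -0.312,  0.05 ]), 0.6)]
bay_lip [(array([0.609, 0.051, 0.044]), 0.73)]
bay_nose [(array([0.51 , 0.06 , 0.048]), 0.6)]
slim_pack [(array([ 0.585, -0.289,  0.001]), 0.61), (array([ 0.418, -0.235,  0.046]), 0.38)]
```

View pics/scene0.png

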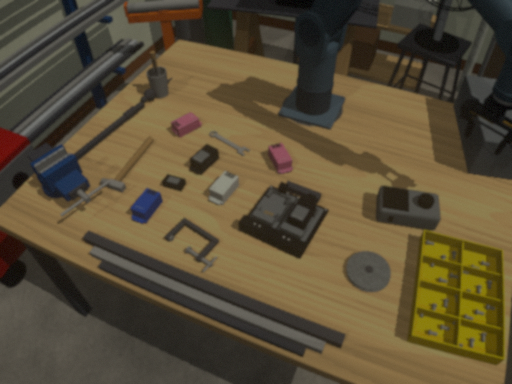

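View pics/top0.png

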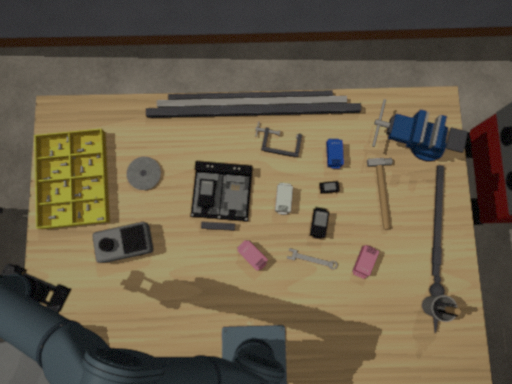

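```bash
python3 - <<'E'
from h import *
a=np.load('d_top0.npz');b=np.load('d_scene0.npz')
A=cv2.resize(a['im'][150:275,180:390],None,fx=3.6,fy=3.6,interpolation=cv2.INTER_CUBIC)
A=cv2.convertScaleAbs(A,alpha=1.6,beta=15)
save(A,'crop_top.png')
B=cv2.resize(b['im'][130:260,150:340],None,fx=4.2,fy=4.2,interpolation=cv2.INTER_CUBIC)
save(cv2.convertScaleAbs(B,alpha=1.8,beta=15),'crop_scene.png')
print(a['d'].min(),a['d'].max())
E
```

```text
0.0 2.4955873
```

View pics/crop_top.png

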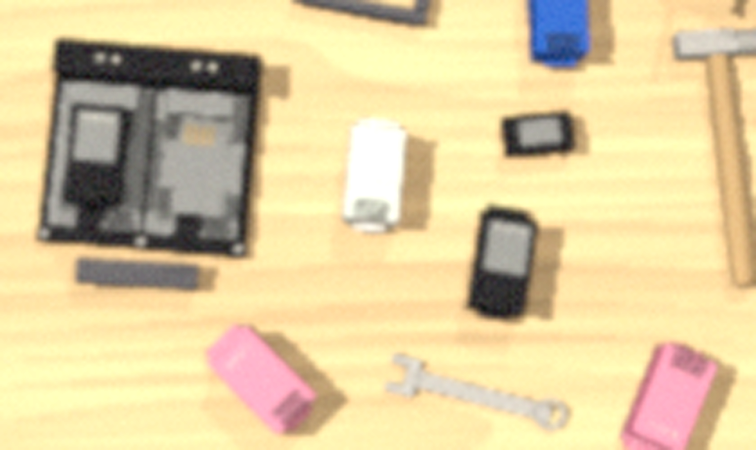

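View pics/crop_scene.png

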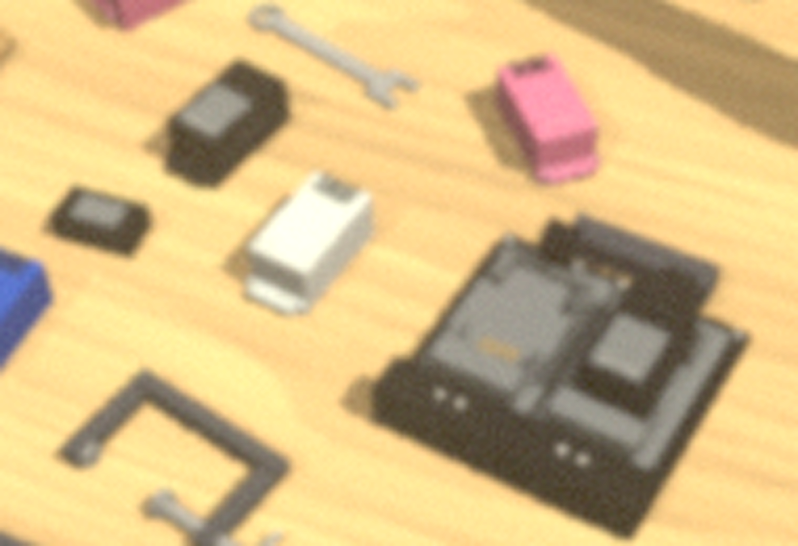

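```bash
python3 - <<'E'
from h import *
for c in ['top','scene']:
    a=np.load(f'd_{c}0.npz');W=cloud(c,a['d'])
    f=np.isfinite(W[...,2])
    # bench plane bias
    m=f&(abs(W[...,2])<.006)&(W[...,0]>.3)&(W[...,0]<.7)&(abs(W[...,1])<.4)
    A=np.c_[W[m][:,:2],np.ones(m.sum())];co=np.linalg.lstsq(A,W[m][:,2],rcond=None)[0]
    print(c,'bench plane',np.round(co,4),'rms',np.std(W[m][:,2]-A@co), 'K',get_calibration(c)['K'][0][0])
    Z=W[...,2]
    # pack top
    m=f&(Z>.040)&(Z<.052)&(abs(W[...,0]-.456)<.08)&(abs(W[...,1]+.24)<.06)
    P=W[m];(cx,cy),(w,h),an=cv2.minAreaRect(P[:,:2].astype(np.float32))
    C=np.cov(P[:,:2].T);e,v=np.linalg.eigh(C)
    print(' packtop n',len(P),'z',np.median(P[:,2]),'rect',cx,cy,w,h,an,'mean',P.mean(0),'pca yaw',np.degrees(np.arctan2(v[1,1],v[0,1])), np.sqrt(12*e))
    for nm,zr,xr,yr in [('housing',(.036,.05),(.60,.72),(-.05,.25)),('fullpack',(.064,.076),(.45,.65),(.08,.22))]:
        m=f&(Z>zr[0])&(Z<zr[1])&(W[...,0]>xr[0])&(W[...,0]<xr[1])&(W[...,1]>yr[0])&(W[...,1]<yr[1])
        P=W[m];r=cv2.minAreaRect(P[:,:2].astype(np.float32));e,v=np.linalg.eigh(np.cov(P[:,:2].T))
        print(' ',nm,len(P),np.median(P[:,2]),r,P.mean(0),np.degrees(np.arctan2(v[1,1],v[0,1])),np.sqrt(12*e))
for c in ['scene','top']:
    for q in ['dock','full_bay','bay','bay_seat']:
        get_image(c)
        print(c,q,[(np.round(r['xyz'],3),round(r['score'],2)) for r in tip_of(c,q)])
print(get_clock())
E
```

```text
top bench plane [ 0.0003 -0.0005  0.0004] rms 0.0027905075900790176 K 425.0610928889705
 packtop n 378 z 0.046789869137589826 rect 0.45541912317276 -0.24309426546096802 0.05384717881679535 0.09446930140256882 78.11296844482422 mean [ 0.45453342 -0.24317375  0.04669875] pca yaw 168.36046979840532 [0.05515931 0.09401348]
  housing 784 0.04429830485611781 ((0.640618085861206, 0.09472479671239853), (0.20786955952644348, 0.08679498732089996), 84.92981719970703) [0.65210105 0.09316495 0.04405837] 83.93749535173473 [0.06981437 0.1999064 ]
  fullpack 387 0.0703476612281928 ((0.5597861409187317, 0.1529819518327713), (0.054291050881147385, 0.11587651818990707), 83.1063232421875) [0.56901203 0.15131389 0.07031373] 172.73616090105284 [0.05369385 0.09912819]
scene bench plane [-0.0006 -0.0007 -0.0005] rms 0.002124709828224898 K 409.73739012348926
 packtop n 300 z 0.04552924995695534 rect 0.4552615284919739 -0.24220293760299683 0.05555793270468712 0.09446325153112411 77.75305938720703 mean [ 0.45699661 -0.24082118  0.04559675] pca yaw 169.04808329894556 [0.05362874 0.0940641 ]
  housing 1188 0.042
[... 171 characters left out ...]
687 [0.07865233 0.19888174]
  fullpack 474 0.06941592504452275 ((0.5589473247528076, 0.15404945611953735), (0.05369243398308754, 0.11924762278795242), 82.74703216552734) [0.57256302 0.1530039  0.06939387] 172.95680013262253 [0.05377618 0.09820862]
scene dock [(array([0.567, 0.106, 0.001]), 0.58)]
scene full_bay []
scene bay [(array([0.56 , 0.056, 0.01 ]), 0.77)]
scene bay_seat [(array([0.564, 0.103, 0.   ]), 0.48)]
top dock [(array([0.567, 0.103, 0.006]), 0.96), (array([ 0.328, -0.217,  0.003]), 0.51), (array([0.509, 0.068, 0.044]), 0.23)]
top full_bay []
top bay [(array([0.562, 0.057, 0.014]), 0.7)]
top bay_seat [(array([0.558, 0.054, 0.026]), 0.94), (array([0.567, 0.104, 0.004]), 0.3)]
1.6
```

```bash
cat > fit.py <<'E'
from h import *
from scipy.optimize import minimize
def boxes_dock():
    B=[(-88,115,-105,105,0,14),(78,115,-105,105,14,44)]
    for s in (-48,48):
        B+=[(-72,72,s-46,s+46,14,24),(47,69,s-33,s+33,40,45),(59.5,69,s-33,s+33,24,40)]
        for x0,x1 in((24,59),(-51,-26)):
            B+=[(x0,x1,s-33.5,s-29.5,24,40),(x0,x1,s+29.5,s+33.5,24,40)]
        B+=[(-57,-51.5,s-27,s+27,24,34),(-70,-57,s-13,s+13,24,60)]
    B+=[(-50,44,21,75,24,70)]
    return np.array(B)/1000.
def boxes_pack():
    return np.array([(-50,44,-27,27,0,46),(44,50,-27,27,0,12),(50,58,-21,21,5,12),(-57,-50,-16,16,14,22)])/1000.
def render(cam,pix,B,T):
    """depth at pix (n,2) of boxes with pose T (4x4) plus bench"""
    c=get_calibration(cam);R=np.array(c['R']);t=np.array(c['t'])
    p=cv2.undistortPoints(pix.astype(float)[:,None],np.array(c['K']),np.array(c['dist_coeffs'],float))[:,0]
    d=np.c_[p,np.ones(len(p))]@R; o=-R.T@t
    z=-o[2]/d[:,2]
    Ri=T[:3,:3].T; ol=Ri@(o-T[:3,3]); dl=d@T[:3,:3]
    dl=np.where(abs(dl)<1e-9,1e-9,dl)
    for b in B:
        t0=(b[[0,2,4]]-ol)/dl; t1=(b[[1,3,5]]-ol)/dl
        n=np.minimum(t0,t1).max(1); f=np.maximum(t0,t1).min(1)
        z=np.where((n<f)&(n>0)&(n<z),n,z)
    return z
def T3(x,y,a,z=0):
    T=np.eye(4);c,s=np.cos(a),np.sin(a);T[:2,:2]=[[c,-s],[s,c]];T[:3,3]=[x,y,z];return T
def fit(cams,B,p0,rad,bench=True):
    data=[]
    for c,d in cams:
        W=cloud(c,d);m=(np.hypot(W[...,0]-p0[0],W[...,1]-p0[1])<rad)
        v,u=np.nonzero(m);data.append((c,np.stack([u,v],1),d[m].astype(float)))
    def cost(p):
        s=0
        for c,px,d in data:
            r=(render(c,px,B,T3(p[0],p[1],p[2]))-d)/.004
            s+=np.mean(np.minimum(abs(r),4))
        return s
    best=None
    for k in range(2):
        r=minimize(cost,p0 if best is None else best.x,method='Nelder-Mead',options=dict(initial_simplex=np.array([p0]*4)+np.r_[[[0,0,0]],np.diag([.008,.008,.06])] if best is None else best.x+np.r_[[[0,0,0]],np.diag([.004,-.004,-.03])],xatol=1e-5,fatol=1e-5))
        best=r
    return best.x,best.fun
E
cat > f1.py <<'E'
from fit import *
D={c:np.load(f'd_{c}0.npz')['d'] for c in('top','scene')}
for cs in (['top'],['scene'],['top','scene']):
    L=[(c,D[c]) for c in cs]
    x,f=fit(L,boxes_dock(),[.566,.104,-.12],.17);s=T3(*x)@[0,-.048,0,1]
    print(cs,'dock',np.round(x,4),np.degrees(x[2]),f/len(cs),'seat',s[:2])
    x,f=fit(L,boxes_pack(),[.458,-.243,-.2],.085);print('  pack',np.round(x,4),np.degrees(x[2]),f/len(cs))
E
python3 f1.py
```

```text
['top'] dock [ 0.5689  0.1033 -0.111 ] -6.361626973435751 0.9096477687659227 seat [0.5636147  0.05561666]
  pack [ 0.4586 -0.2445 -0.2011] -11.520298067521312 0.7236282209971385
['scene'] dock [ 0.568   0.1039 -0.1113] -6.37660535420798 0.7861180883873223 seat [0.56264041 0.05621203]
  pack [ 0.4555 -0.2448 -0.1968] -11.27622192811716 0.6788587623221973
['top', 'scene'] dock [ 0.5685  0.1037 -0.1113] -6.375156374010918 0.8552346443420191 seat [0.56321962 0.05603933]
  pack [ 0.4578 -0.2445 -0.1993] -11.419504860257916 0.7273405681952025
```

```bash
cat > ov.py <<'E'
from fit import *
def draw(cam,im,B,T,k=4,roi=(180,150,210,125),col=(0,0,255)):
    x0,y0,w,h=roi
    for b in B:
        P=np.array([[b[i],b[2+j],b[4+l],1] for i in(0,1) for j in(0,1) for l in(0,1)])@T.T
        q=(proj(cam,P[:,:3])-[x0,y0]+.5)*k
        for i in range(8):
            for bit in(1,2,4):
                j=i^bit
                if j>i: cv2.line(im,tuple(int(v) for v in q[i]),tuple(int(v) for v in q[j]),col,1)
def crop(im,k,roi):
    x0,y0,w,h=roi
    return cv2.convertScaleAbs(cv2.resize(im[y0:y0+h,x0:x0+w],None,fx=k,fy=k,interpolation=cv2.INTER_CUBIC),alpha=1.6,beta=15)
E
python3 - <<'E'
from ov import *
from scipy.spatial.transform import Rotation as Ro
for cam,roi in (('top',(180,150,160,100)),('scene',(180,130,160,130))):
    im=np.load(f'd_{cam}0.npz')['im'];o=crop(im,4.5,roi)
    draw(cam,o,boxes_dock()[[0,1,3,8,-1]] if 0 else boxes_dock()[[0,1,3,4,5,6,7,8]],T3(.5632+.0053,.1037,-.1112),4.5,roi)
    draw(cam,o,boxes_pack(),T3(.4576,-.2445,-.199),4.5,roi,(0,200,0))
    save(o,f'ov_{cam}.png')
E
```

```text
(no output)
```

View pics/ov_top.png

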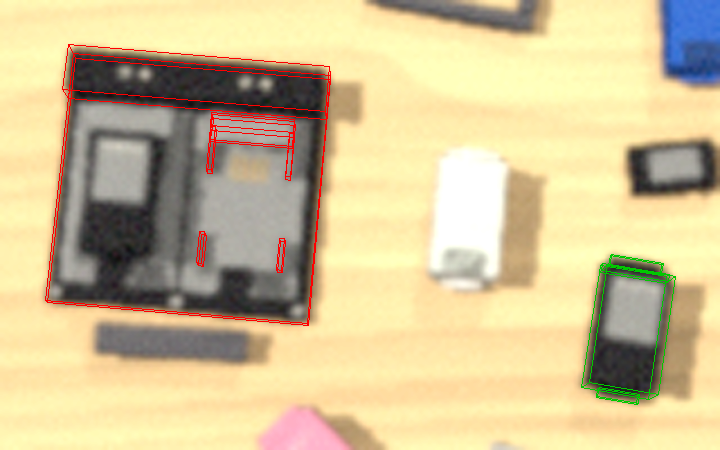

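View pics/ov_scene.png

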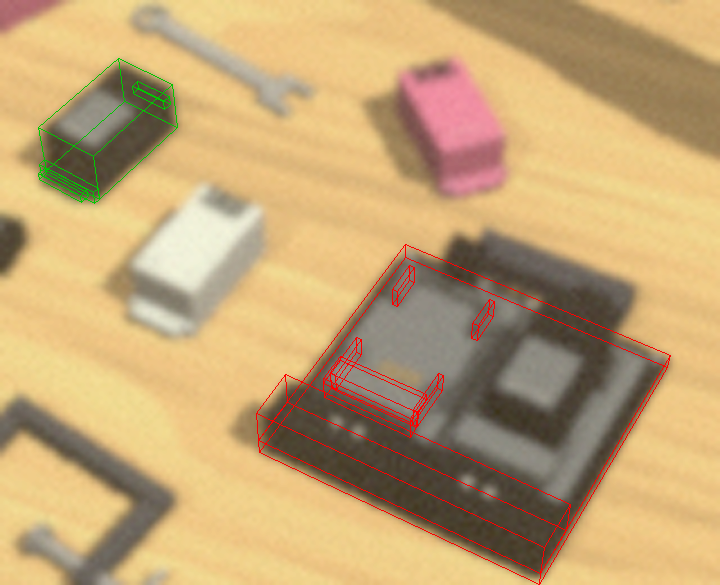

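```bash
cat > plan.py <<'E'
from fit import *
from scipy.spatial.transform import Rotation as Ro
SEAT=np.array([.5632,.0561,.024]);SY=-.1112
PACK=(.4576,-.2445,-.199)
def tool(Tp,flip=0,g=(0,0,.014)):
    """pack pose 4x4 -> tool pos,quat"""
    R=Tp[:3,:3]@np.array([[1,0,0],[0,-1,0],[0,0,-1.]])
    if flip: R=R@np.diag([-1,-1,1.])
    return (Tp@[*g,1])[:3],Ro.from_matrix(R).as_quat()
def dockpose(xp,th,zp=0.,y=0.):
    """pack pose with toe lower edge (x50) at seat x=xp(mm), height zp(mm), heel up th deg"""
    S=T3(SEAT[0],SEAT[1],SY,SEAT[2])
    A=np.eye(4);A[:3,:3]=Ro.from_euler('y',th,degrees=True).as_matrix()
    A[:3,3]=np.array([xp,y,zp])/1000-A[:3,:3]@[.05,0,0]
    return S@A
E
python3 - <<'E'
from plan import *
Tb=T3(*PACK)
for fl in (0,1):
    print('flip',fl)
    for nm,T in [('above',T3(*PACK,.12)),('grasp',Tb),('dock hi27',dockpose(30,27,60)),('30',dockpose(30,27,0)),('41',dockpose(41,27,0)),('11',dockpose(47.5,11)),('0',dockpose(50,0)),('0hi',dockpose(50,0,100)),('pressup',None)]:
        if T is None:
            pos=T3(SEAT[0],SEAT[1],SY,SEAT[2])@[-.04,0,.046+.008,1];p=pos[:3];q=tool(dockpose(50,0),fl)[1]
        else: p,q=tool(T,fl)
        s=solve_ik(p,q);print(nm,np.round(p,3),None if s is None else np.round(s,2))
E
```

```text
flip 0
above [ 0.458 -0.244  0.134] [-0.27  0.67  0.92  2.01 -0.73  0.84 -0.7 ]
grasp [ 0.458 -0.244  0.014] [ 0.15  0.73  0.33  2.01 -0.48  0.48 -0.94]
dock hi27 [0.555 0.057 0.119] [-0.53  0.92  0.67  1.51 -0.55  1.41 -1.38]
30 [0.555 0.057 0.059] [-0.51  1.    0.64  1.52 -0.59  1.33 -1.36]
41 [0.566 0.056 0.059] [-0.5   1.01  0.64  1.49 -0.59  1.35 -1.36]
11 [0.564 0.056 0.047] [-0.55  0.86  0.59  1.74 -0.6   0.94 -1.35]
0 [0.563 0.056 0.038] [-0.56  0.77  0.51  1.9  -0.61  0.63 -1.34]
0hi [0.563 0.056 0.138] [-0.65  0.62  0.64  1.88 -0.5   0.81 -1.43]
pressup [0.523 0.061 0.078] [-0.61  0.65  0.53  1.99 -0.54  0.64 -1.4 ]
flip 1
above [ 0.458 -0.244  0.134] [ 0.03  0.52  0.48  1.99 -0.35  0.71  2.1 ]
grasp [ 0.458 -0.244  0.014] [ 0.32  0.7   0.11  2.   -0.16  0.45  1.92]
dock hi27 [0.555 0.057 0.119] [-0.16  0.81  0.06  1.49 -0.15  1.31  1.42]
30 [0.555 0.057 0.059] [-0.15  0.89  0.04  1.49 -0.14  1.23  1.43]
41 [0.566 0.056 0.059] [-0.15  0.9   0.04  1.46 -0.14  1.24  1.43]
11 [0.564 0.056 0.047] [-0.2   0.77  0.07  1.71 -0.13  0.85  1.41]
0 [0.563 0.056 0.038] [-0.22  0.7   0.05  1.88 -0.06  0.56  1.33]
0hi [0.563 0.056 0.138] [-0.28  0.54  0.14  1.85 -0.1   0.76  1.37]
pressup [0.523 0.061 0.078] [-0.26  0.58  0.08  1.97 -0.08  0.59  1.33]
```

Candidates for the pack, by top-view pixel:
- black block (319,222), with grey plate on the far half and ribs on the near half
- pink (252,254) and pink (366,261)
- white (284,198)
- blue (335,153)
- slim black (329,187)
- latched black (206,192)

I choose (319,222). The crops confirm it is black and full-size with its toe pointing away. The empty bay is the right one, at (237,190), and the model overlays fit both.

```bash
python3 - <<'E'
from plan import *
FL=1
gripper_to(.080,40)
p,q=tool(T3(*PACK,.16),FL); reach(p,q); print(get_clock(),get_eef_pos())
p,q=tool(T3(*PACK,.05),FL); move_straight(p,q,speed=.2)
p,q=tool(T3(*PACK,0),FL); print('guard',move_straight(p,q,speed=.06,guard=8), get_eef_pos(),p)
print(get_contact_force())
gripper_to(.05,40); print(get_width(),get_clock(),get_contact_force())
im,d=get_image('top');save(im,'g_top.png')
p,q=tool(T3(*PACK,.03),FL); move_straight(p,q,speed=.08)
print(get_width(),get_clock(),get_contact_force(),get_q())
im,d=get_image('scene');save(cv2.resize(im[110:230,140:320],None,fx=4,fy=4),'g_scene.png')
E
```

```text
4.9583 [ 0.45808559 -0.24383698  0.17396978]
guard False [ 0.45775453 -0.24467612  0.01420246] [ 0.4576 -0.2445  0.014 ]
[-0.19233038  0.03737509 -0.34648787]
0.05372034600230552 7.15 [0.26268955 0.49146671 2.34735087]
0.05419646227321965 7.725 [-0.12154885  0.21578767 -3.32551836] [ 0.06406289  0.68661837  0.44063512  2.01689401 -0.54157305  0.55240284
  2.25891655]
```

View pics/g_scene.png

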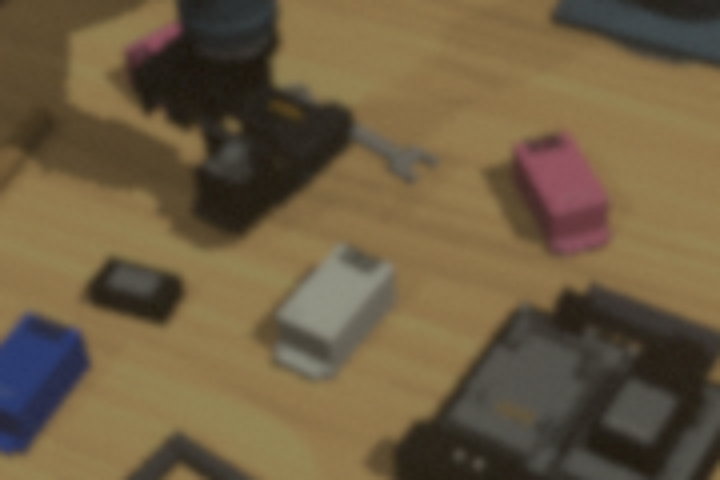

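```bash
python3 - <<'E'
from plan import *
FL=1
p,q=tool(T3(*PACK,.13),FL); move_straight(p,q,speed=.2)
p,q=tool(dockpose(28,27,90),FL); reach(p,q)
p,q=tool(dockpose(28,27,30),FL); move_straight(p,q,speed=.12)
print(get_width(),get_clock(),get_contact_force(),get_eef_pos()-p)
print(np.degrees((Ro.from_quat(get_orientation())*Ro.from_quat(q).inv()).as_rotvec()))
for c in ('top','scene'):
    im,d=get_image(c);np.savez(f'd_{c}1.npz',im=im,d=d)
from ov import *
for cam,roi in (('top',(180,130,100,100)),('scene',(210,130,140,130))):
    im=np.load(f'd_{cam}1.npz')['im'];o=crop(im,5,roi); b=o.copy()
    draw(cam,o,boxes_dock()[[1,3,4,5,6,7,8]],T3(.5632+.0053,.1037,-.1112),5,roi)
    draw(cam,o,boxes_pack(),dockpose(28,27,30),5,roi,(0,200,0))
    save(o,f'ov1_{cam}.png');save(b,f'raw1_{cam}.png')
E
```

```text
0.05356959312278477 10.2833 [-0.01664     0.10921462 -2.98927125] [ 0.00021308 -0.00035927  0.00021394]
[-0.01639618 -0.01321883 -0.01993385]
```

View pics/ov1_top.png

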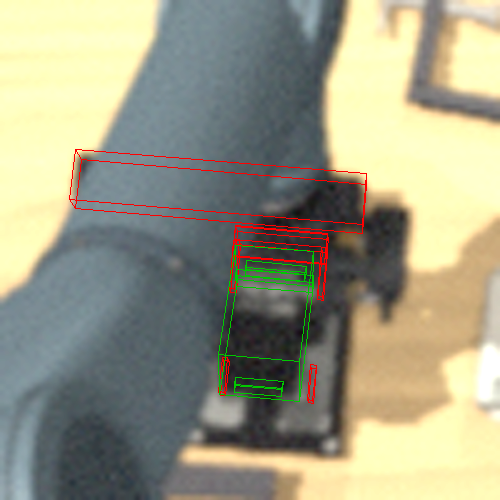

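View pics/ov1_scene.png

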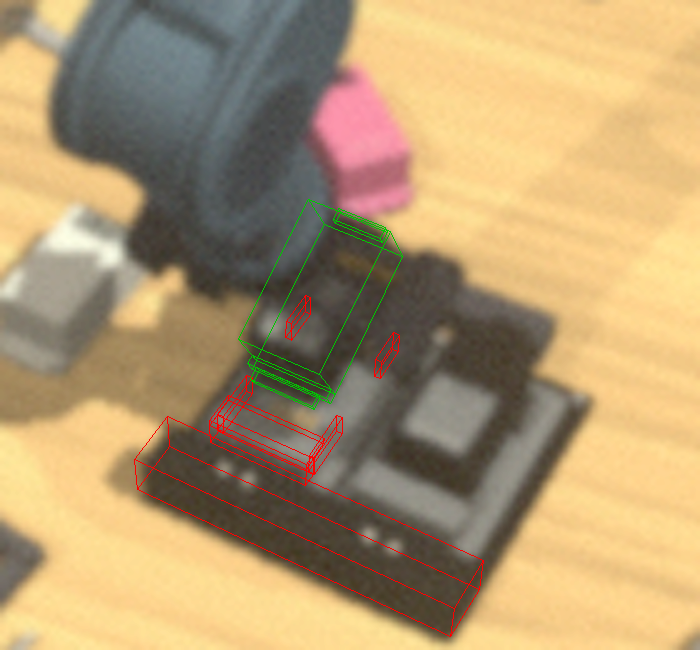

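View pics/raw1_scene.png

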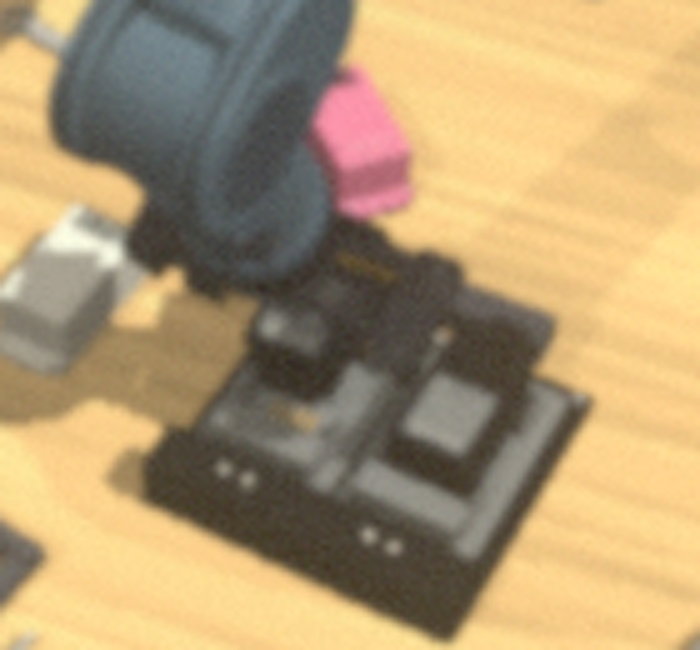

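```bash
cat > f2.py <<'E'
from plan import *
import sys
def fitpack(Tp,tag,cams=('top','scene'),th=True,xmin=0.0):
    Bp=boxes_pack(); S=T3(SEAT[0]-.048*np.sin(SY)*1 ,SEAT[1]+.048*np.cos(SY),SY)
    data=[]
    for c in cams:
        d=np.load(f'd_{c}{tag}.npz')['d'];W=cloud(c,d)
        L=(W-Tp[:3,3])@Tp[:3,:3]
        m=(L[...,0]>xmin)&(L[...,0]<.064)&(abs(L[...,1])<.034)&(L[...,2]>-.004)&(L[...,2]<.052)
        v,u=np.nonzero(m);data.append((c,np.stack([u,v],1),d[m].astype(float)))
        zt=L[...,2][m];xs=L[...,0][m];ys=L[...,1][m]
        top=(abs(zt-.046)<.006)&(xs<.042)
        print(c,m.sum(),'top n',top.sum(),'z',np.median(zt[top]) if top.any() else None,'x range',np.percentile(xs[top],[1,99]) if top.any() else None,'y',np.percentile(ys[top],[1,99]) if top.any() else None)
    def cost(p):
        A=np.eye(4);A[:3,:3]=Ro.from_euler('y',p[2]).as_matrix();A[:3,3]=[p[0],p[1],p[3]]
        s=0
        for c,px,d in data:
            z=render(c,px,Bp,Tp@A); S2=render(c,px,boxes_dock(),S);z=np.minimum(z,S2)
            s+=np.mean(np.minimum(abs(z-d)/.004,3))
        return s
    r=minimize(cost,np.zeros(4),method='Nelder-Mead',options=dict(initial_simplex=np.r_[[[0]*4],np.diag([.004,.004,.04,.003])],xatol=1e-5,fatol=1e-5))
    print('offset mm x,y,z',np.round(r.x[[0,1,3]]*1000,1),'pitch deg',np.degrees(r.x[2]),r.fun,'from',cost(np.zeros(4)))
if __name__=='__main__':
    Tp=dockpose(28,27,30)
    fitpack(Tp,1);fitpack(Tp,1,['scene']);fitpack(Tp,1,['top'],xmin=-.06)
E
python3 f2.py
```

```text
top 37 top n 35 z 0.04684324278191646 x range [0.00078532 0.02413421] y [-0.02550587  0.02012271]
scene 266 top n 127 z 0.04598597092048231 x range [0.00099088 0.04174321] y [-0.02522064  0.02607214]
offset mm x,y,z [-0.7 -0.9  0.9] pitch deg 0.7642546290971035 0.9595279695631254 from 1.2588089268913238
scene 266 top n 127 z 0.04598597092048231 x range [0.00099088 0.04174321] y [-0.02522064  0.02607214]
offset mm x,y,z [-0.7 -0.8  0.4] pitch deg 0.5980694267730069 0.4535237297373917 from 0.539765210375393
top 370 top n 252 z 0.04716657258678114 x range [-0.05230905  0.02178473] y [-0.02798002  0.02453102]
offset mm x,y,z [ 0.3 -0.9  1.7] pitch deg -0.13482194116189583 0.6558279474045914 from 0.846847592427919
```

```bash
python3 - <<'E'
from plan import *
FL=1;Y=.7
p,q=tool(dockpose(29,27,8,Y),FL); print(move_straight(p,q,speed=.1,guard=8),get_contact_force())
p,q=tool(dockpose(29,27,-5,Y),FL); g=move_straight(p,q,speed=.02,guard=4)
e=get_eef_pos(); print('contact',g,'z above plan(0) mm',(e-tool(dockpose(29,27,0,Y),FL)[0])*1000,get_contact_force(),get_width(),get_clock())
im,d=get_image('scene');np.savez('d_scene2.npz',im=im,d=d)
from ov import *
roi=(230,150,100,90);o=crop(im,6,roi);save(o,'c_scene.png')
E
```

```text
False [-0.1460334  -0.82831513 -3.50337269]
contact True z above plan(0) mm [-0.33294405  0.07141586 -1.20804093] [ 0.44700536 -0.11001452  3.40513599] 0.05367984699013448 11.2417
```

View pics/c_scene.png

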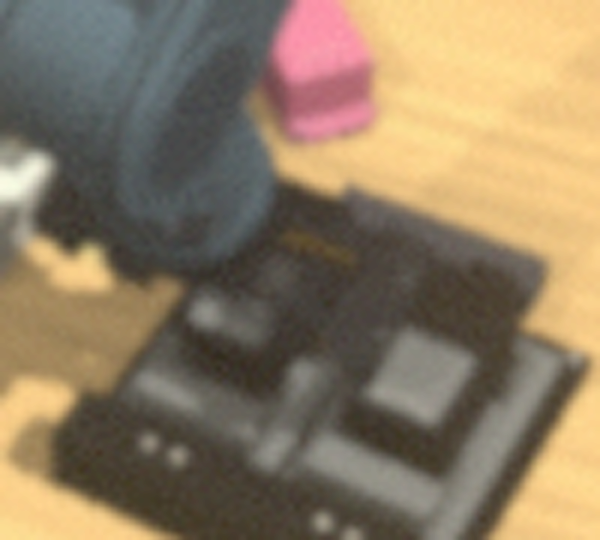

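```bash
python3 - <<'E'
from plan import *
FL=1;Y=.7
def go(xp,th,zp,sp=.03,guard=8):
    p,q=tool(dockpose(xp,th,zp,Y),FL); g=move_straight(p,q,speed=sp,guard=guard)
    S=np.linalg.inv(T3(SEAT[0],SEAT[1],SY,SEAT[2]))
    print((xp,th,zp),'guard',g,'err(seat mm)',np.round(S[:3,:3]@(get_eef_pos()-p)*1000,2),'F seat',np.round(S[:3,:3]@get_contact_force(),1),'t',get_clock(),flush=True)
    return g
go(29,27,0.3)
if not go(41,27,0.3,.03,6):
    go(42.5,23,0)
for c in ('scene','top'):
    im,d=get_image(c);np.savez(f'd_{c}3.npz',im=im,d=d)
from ov import *
roi=(230,150,100,90);im=np.load('d_scene3.npz')['im'];o=crop(im,6,roi)
draw('scene',o,boxes_dock()[[3,4]],T3(.5632+.0053,.1037,-.1112),6,roi)
draw('scene',o,boxes_pack(),dockpose(42.5,23,0,Y),6,roi,(0,200,0))
save(o,'d_scene.png')
E
```

```text
(29, 27, 0.3) guard False err(seat mm) [-0.23  0.02 -0.43] F seat [-0.9  0.2 -4. ] t 11.5417
(41, 27, 0.3) guard False err(seat mm) [ 0.   -0.05 -0.12] F seat [-0.2  0.3 -4.4] t 12.0917
(42.5, 23, 0) guard False err(seat mm) [-0.81  0.32  0.48] F seat [-0.6 -0.2 -3.7] t 12.35
```

View pics/d_scene.png

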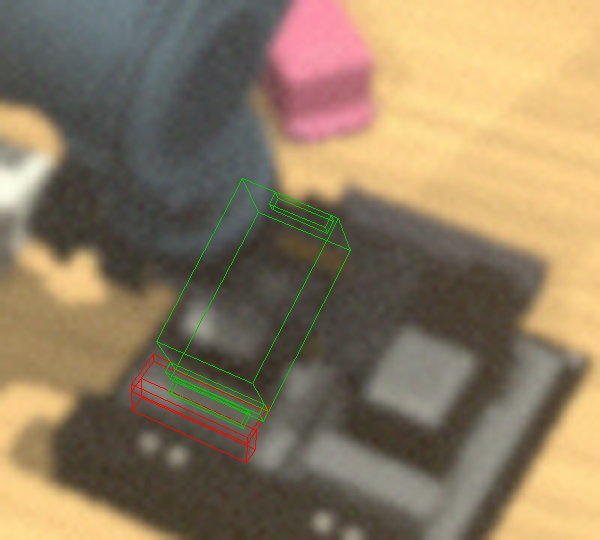

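```bash
python3 - <<'E'
from plan import *
FL=1;Y=.7
def go(xp,th,zp,sp=.03,guard=8):
    p,q=tool(dockpose(xp,th,zp,Y),FL); g=move_straight(p,q,speed=sp,guard=guard)
    S=np.linalg.inv(T3(SEAT[0],SEAT[1],SY,SEAT[2]))
    print((xp,th,zp),'guard',g,'err(seat mm)',np.round(S[:3,:3]@(get_eef_pos()-p)*1000,2),'F seat',np.round(S[:3,:3]@get_contact_force(),1),'M',np.round(get_wrist_torque(),2),'w',round(get_width(),4),'t',get_clock(),flush=True)
    return g
ok=True
for a in [(44.3,19,-.2),(45.8,15.5,-.4),(47,12.5,-.5),(47.5,11,-.6)]:
    if go(*a): break
for c in ('scene','top'):
    im,d=get_image(c);np.savez(f'd_{c}4.npz',im=im,d=d)
from ov import *
roi=(230,150,100,90);im=np.load('d_scene4.npz')['im'];o=crop(im,6,roi)
save(o,'e_scene.png')
E
```

```text
(44.3, 19, -0.2) guard False err(seat mm) [-0.49  0.23  0.28] F seat [-0.9  0.4 -3.7] M [-0.01 -0.55 -0.02] w 0.054 t 12.7083
(45.8, 15.5, -0.4) guard False err(seat mm) [-0.22  0.16  0.27] F seat [-0.4  1.  -4.6] M [ 0.   -0.44 -0.02] w 0.0538 t 12.9583
(47, 12.5, -0.5) guard False err(seat mm) [0.07 0.08 0.26] F seat [ 0.1 -0.1 -4.4] M [-0.01 -0.43 -0.04] w 0.0537 t 13.2083
(47.5, 11, -0.6) guard False err(seat mm) [ 0.35 -0.03  0.21] F seat [ 0.5 -0.2 -3.5] M [ 0.   -0.33 -0.01] w 0.0535 t 13.4583
```

View pics/e_scene.png

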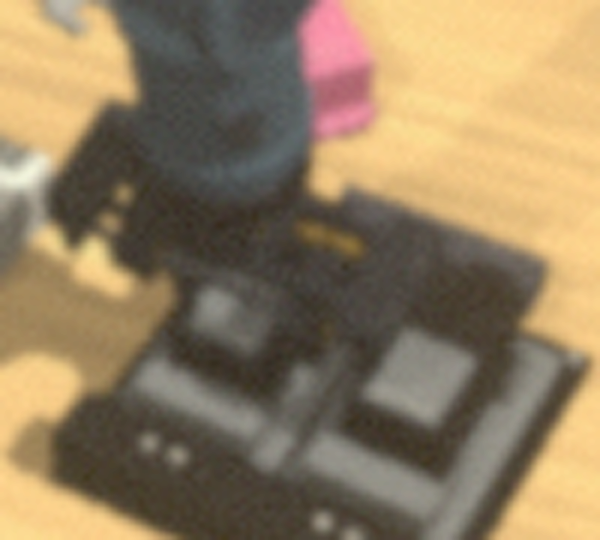

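```bash
python3 - <<'E'
from plan import *
FL=1;Y=.7
S=np.linalg.inv(T3(SEAT[0],SEAT[1],SY,SEAT[2]))
p,q=tool(dockpose(47.8,9,-1.0,Y),FL); g=move_straight(p,q,speed=.02,guard=4)
print(g,np.round(S[:3,:3]@(get_eef_pos()-p)*1000,2),S[:3,:3]@get_contact_force(),get_clock())
gripper_to(.068,20); print(get_width(),S[:3,:3]@get_contact_force())
p=get_eef_pos();R=Ro.from_quat(get_orientation()).as_matrix()
print(move_straight(p-R[:,2]*.03,speed=.06,guard=6),S[:3,:3]@get_contact_force())
move_straight(p-R[:,2]*.07,speed=.15)
# pull back towards robot so that cameras see
p,q=tool(dockpose(50,0,130),FL);p=p+np.array([-.12,0,.02]);reach(p,q)
print(get_clock())
for c in ('scene','top'):
    im,d=get_image(c);np.savez(f'd_{c}5.npz',im=im,d=d)
from ov import *
for c,roi in (('scene',(230,140,100,90)),('top',(180,150,100,85))):
    im=np.load(f'd_{c}5.npz')['im'];o=crop(im,6,roi);save(o,f'f_{c}.png')
from f2 import fitpack
fitpack(dockpose(50,7),5,xmin=-.06);fitpack(dockpose(50,7),5,['scene'],xmin=-.06)
E
```

```text
False [ 0.55 -0.01  0.43] [ 0.82991474 -0.41332739 -1.66182866] 13.8167
0.06791827515419957 [-0.42092255  0.50638431 -0.1659993 ]
False [ 0.3753592  -0.2110668   0.64305473]
15.95
top 273 top n 161 z 0.04697519513306033 x range [-0.00234288  0.04094192] y [-0.02624978  0.02654252]
scene 795 top n 451 z 0.045583200382868415 x range [-0.04812295  0.04122677] y [-0.02559547  0.02765844]
offset mm x,y,z [-0.3  0.1  0.1] pitch deg -0.2621604418201471 1.2200234562286218 from 1.2303087310910832
scene 795 top n 451 z 0.045583200382868415 x range [-0.04812295  0.04122677] y [-0.02559547  0.02765844]
offset mm x,y,z [-0.6 -0.  -0.3] pitch deg -0.4311563063089551 0.5132169807124998 from 0.5349928342172976
```

View pics/f_scene.png

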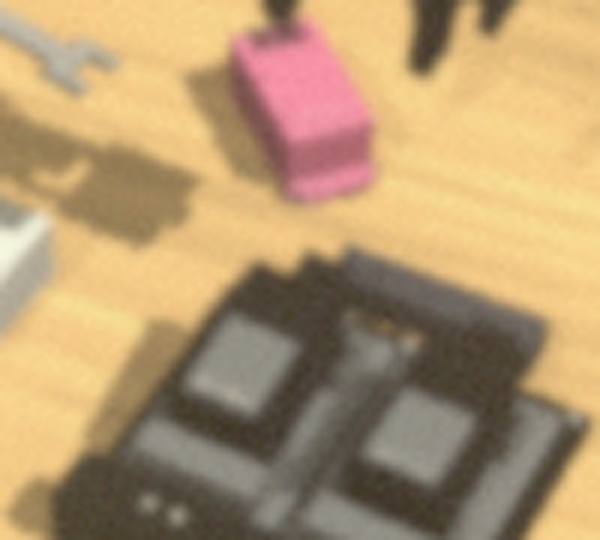

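View pics/f_top.png

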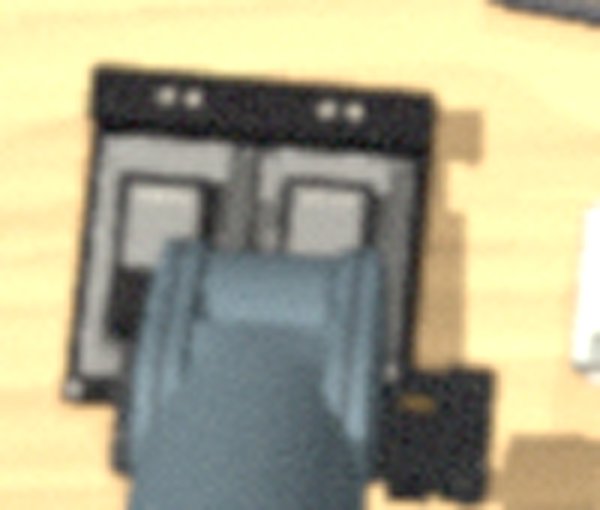

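```bash
cat > press.py <<'E'
from plan import *
FL=1
S=np.linalg.inv(T3(SEAT[0],SEAT[1],SY,SEAT[2]))
G=lambda h:(-.039,0,.046+.008+h/1000)
def pose(th,h=0): return tool(dockpose(49.7,th,-.5),FL,G(h))
def st(*a):
    e=S@np.r_[get_eef_pos(),1]
    print(*a,'seat mm',np.round(e[:3]*1000-[0,0,8],1),'F',np.round(S[:3,:3]@get_contact_force(),1),'t',get_clock(),flush=True)
if __name__=='__main__':
    gripper_to(0.0,20)
    p,q=pose(7,45); reach(p,q); st('up',get_width())
    p,q=pose(7,8); move_straight(p,q,speed=.12); st()
    p,q=pose(7,-3); print(move_straight(p,q,speed=.03,guard=2)); st('contact')
    for th in (6,5,4,3,2,1,0,-.5,-1,-1.5,-2):
        p,q=pose(th,0); g=move_straight(p,q,speed=.03,guard=25); st(th,g)
        if g or S[2,:3]@get_contact_force()>14: break
E
python3 press.py
```

```text
up 0.0008351839054679409 seat mm [-26.7  -0.7  99.8] F [-1.  -0.6  0.4] t 17.6167
seat mm [-31.5   0.1  64.6] F [0.5 0.1 0.9] t 18.075
True
contact seat mm [-32.4   0.2  55.7] F [ 0.  -0.6  0.6] t 18.4083
6 False seat mm [-33.4   0.   54.6] F [-0.5 -0.3  0.1] t 18.6583
5 False seat mm [-34.4   0.1  53.1] F [-0.1  1.1  0.6] t 18.9083
4 False seat mm [-35.5   0.   51.6] F [ 0.1 -0.7  0.2] t 19.1583
3 False seat mm [-36.5   0.1  50.1] F [ 0.5 -0.9 -0. ] t 19.4083
2 False seat mm [-37.6   0.1  48.6] F [-0.2  0.   0.5] t 19.6583
1 False seat mm [-38.6   0.   47. ] F [ 1.3  0.2 -0.7] t 19.9083
0 False seat mm [-37.8   0.1  46.5] F [ 0.8 -0.7  5.7] t 20.1583
-0.5 False seat mm [-37.9   0.1  46.5] F [-2.4 -0.1 14.7] t 20.4083
```

```bash
cat > look.py <<'E'
from press import *
from ov import *
from f2 import fitpack
import sys
tag=int(sys.argv[1])
p,q=pose(0,40); move_straight(p,q,speed=.15)
p,q=tool(dockpose(50,0,130),FL);p=p+np.array([-.13,-.16,.06]);reach(p,q)
st()
for c in ('scene','top'):
    im,d=get_image(c);np.savez(f'd_{c}{tag}.npz',im=im,d=d)
for c,roi in (('scene',(230,160,100,90)),('top',(180,150,80,80))):
    im=np.load(f'd_{c}{tag}.npz')['im'];o=crop(im,6,roi);save(o,f'l{tag}_{c}.png')
for cs in (['top'],['scene'],['top','scene']): fitpack(dockpose(50,2,-.5),tag,cs,xmin=-.06)
# plane of tops
for c in ('scene','top'):
    W=cloud(c,np.load(f'd_{c}{tag}.npz')['d']);L=W@S[:3,:3].T+S[:3,3]
    for nm,y0 in(('ours',0),('full',.096)):
        m=(abs(L[...,0]+.003)<.042)&(abs(L[...,1]-y0)<.022)&(L[...,2]>.035)&(L[...,2]<.07)
        P=L[m];A=np.c_[P[:,0],P[:,1]-y0,np.ones(len(P))];co=np.linalg.lstsq(A,P[:,2],rcond=None)[0]
        print(c,nm,len(P),'pitch deg',round(np.degrees(np.arctan(-co[0])),2),'roll',round(np.degrees(np.arctan(co[1])),2),'z',round(co[2]*1000,2))
E
python3 look.py 6
```

```text
seat mm [-111.1 -172.1  195.4] F [ 0.7  1.3 -1.1] t 21.7083
top 634 top n 373 z 0.0457561950268677 x range [-0.0495036   0.04049196] y [-0.02631896  0.0264601 ]
offset mm x,y,z [ 1.5  0.2 -0.2] pitch deg -1.4895214811646083 0.7449037796902946 from 0.7856460501234862
scene 803 top n 404 z 0.044401500951170916 x range [-0.0475229  0.0407063] y [-0.02544009  0.02742241]
offset mm x,y,z [ 0.6  0.1 -1.7] pitch deg -2.108724838847913 0.5354690242087232 from 0.6526423519052366
top 634 top n 373 z 0.0457561950268677 x range [-0.0495036   0.04049196] y [-0.02631896  0.0264601 ]
scene 803 top n 404 z 0.044401500951170916 x range [-0.0475229  0.0407063] y [-0.02544009  0.02742241]
offset mm x,y,z [ 1.1  0.2 -1.1] pitch deg -1.619153358614621 1.3235604087084138 from 1.4382884020287228
scene ours 310 pitch deg -0.07 roll -0.8 z 45.81
scene full 326 pitch deg -0.23 roll 0.6 z 45.72
top ours 294 pitch deg -0.35 roll 0.32 z 47.43
top full 301 pitch deg -0.21 roll -0.16 z 47.32
```

View pics/l6_top.png

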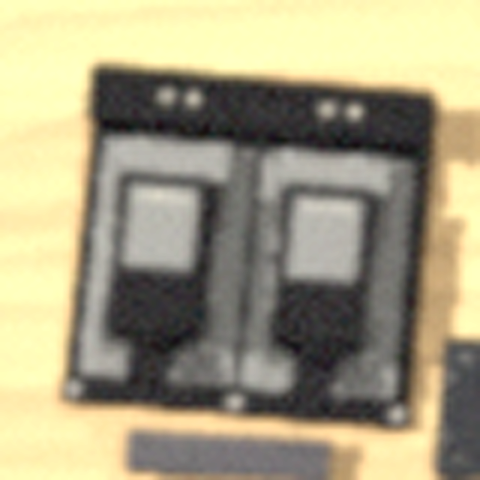

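View pics/l6_scene.png

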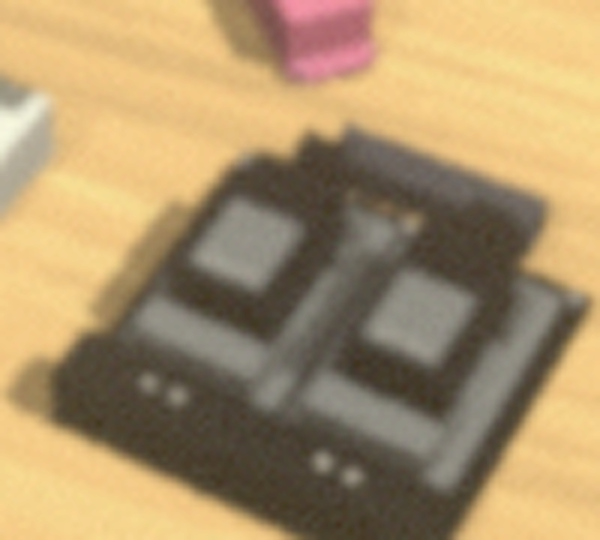

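```bash
python3 - <<'E'
from press import *
for c in ('scene','top'):
    for tag in (0,6):
        W=cloud(c,np.load(f'd_{c}{tag}.npz')['d']);L=W@S[:3,:3].T+S[:3,3]
        for nm,y0 in(('ours',0),('full',.096)):
            m=(L[...,0]<-.060)&(L[...,0]>-.1)&(abs(L[...,1]-y0)<.012)&(L[...,2]>.026)&(L[...,2]<.045)
            P=L[m]; print(c,tag,nm,len(P),np.round(P.mean(0)*1000-[0,y0*1000,0],1) if len(P) else '', 'xmin',round(np.percentile(P[:,0],3)*1000,1) if len(P) else '')
for c in('scene','top'):
    D=np.load(f'd_{c}0.npz')['im'].astype(int)-np.load(f'd_{c}6.npz')['im'].astype(int)
    for q in ('slim_pack','wrench','offcut','hammer','clamp','discs','blower'):
        get_image(c);r=tip_of(c,q);print(c,q,[(np.round(k['xyz'],3),round(k['score'],2)) for k in r[:1]])
im=get_image('scene')[0];save(im,'final_scene.png');print(get_clock(),get_contact_force())
E
```

```text
scene 0 ours 35 [-68.2   0.1  37.3] xmin -77.5
scene 0 full 41 [-67.9   0.5  37.5] xmin -77.3
scene 6 ours 35 [-68.7   0.4  37.8] xmin -76.3
scene 6 full 40 [-68.2   0.   36.8] xmin -78.4
top 0 ours 34 [-68.9  -0.3  38.9] xmin -76.7
top 0 full 35 [-69.2   0.7  38.4] xmin -77.4
top 6 ours 35 [-69.3  -0.8  38.3] xmin -77.2
top 6 full 30 [-69.9   0.4  39.1] xmin -77.2
scene slim_pack [(array([ 0.585, -0.286,  0.006]), 0.75)]
scene wrench [(array([ 0.328, -0.219,  0.001]), 0.45)]
scene offcut [(array([ 0.454,  0.122, -0.005]), 0.56)]
scene hammer [(array([ 0.56 , -0.481, -0.001]), 0.66)]
scene clamp [(array([ 0.773, -0.116, -0.001]), 0.87)]
scene discs [(array([0.659, 0.389, 0.004]), 0.72)]
scene blower [(array([0.408, 0.447, 0.002]), 0.9)]
top slim_pack [(array([ 0.588, -0.287,  0.002]), 0.74)]
top wrench [(array([ 0.326, -0.22 ,  0.004]), 0.48)]
top offcut [(array([ 0.586, -0.29 , -0.002]), 0.59)]
top hammer [(array([ 0.558, -0.476,  0.   ]), 0.59)]
top clamp [(array([ 0.772, -0.124, -0.003]), 0.95)]
top discs [(array([0.658, 0.39 , 0.003]), 0.97)]
top blower [(array([ 0.405,  0.446, -0.004]), 0.97)]
23.2583 [-0.29402913 -0.70876932 -0.93190585]
```

View pics/final_scene.png

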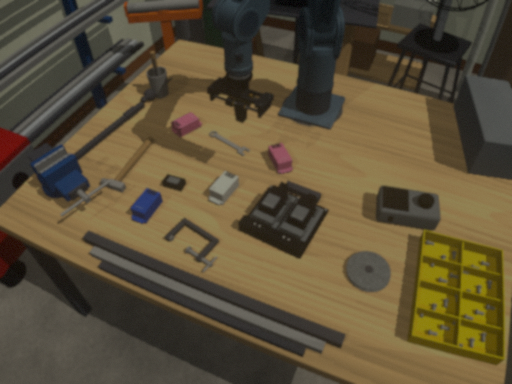

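The picture shows both packs lying flat side by side in the dock (scene ~(268,200) and (300,215)). The latch is back upright, the other items have not moved, and the arm is clear of everything.

```bash
python3 - <<'E'
from bench import *
print(close_job(),get_clock())
E
```

```text
the job is handed in; nothing more can be done
the job is handed in; nothing more can be done
```

The black pack is docked in the empty right-hand bay, flat and latched as far as my checks show, and the job was handed in at about 23 s of the 54 s.

**What I did:** I gripped the pack across its width, carried it over at 27° heel-up and touched its toe to the bay floor. I then slid the tongue under the lip without contact, rocked the heel down to about 9° and let go. It rested at about 6.7° on the latch ramp, and I pressed the thumb ribs along the arc with the closed fingers.

**Last checks:**
- **Flatness:** the pack's top is within about 0.35° of flat, and its height is within 0.1 mm of the full pack's in each camera.
- **Latch:** the head is back where it was before docking, to within about 1 mm, and it matches the full bay's latch.
- **Other things:** they look unmoved in the final picture.

**What did not quite agree:**
- **No press force on the way down:** readings taken after each small step showed almost none until the pack was home, where it rose to about 15 N against a hard stop. The heel probably snapped over right at first contact, so the click is inferred from the final pose and the latch position.
- **Camera offset:** the two cameras differ by about 1.6 mm in absolute height.
- **Offcut:** in the last check the network mistook the slim pack for the offcut in the top view. The scene view and the pictures show it in place.

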